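Pack the wedges of pressed tea head to tail in the tray

ROBOT

A 7-joint arm with a two-finger parallel gripper is mounted at the origin on the work surface. World frame = base frame: x ahead of the robot, y to its left, z up, the work surface at z = 0. Lengths are in m, angles in rad, forces in N, time in s.
With the tool pointing down it reaches from about 0.4 to 0.85 m from the base axis. Payload 10.4 kg.
Tool frame: the origin (TCP) lies at the very end of the fingers, on their centre line; the grasp point (between the pads) lies 19 mm behind it (grip_point_offset is the distance from the TCP to the grasp point, in m); z points along the fingers, y is the line along which they close (so a half turn about z gives the same grasp; the last joint's range is limited). The gripper opens to 87 mm and grips with 3 to 60 N. Pads are 19 mm wide; open, the fingers measure 117 mm over their backs; the gripper's body (75 mm by 190 mm) begins 51 mm behind the grasp point.
Start: joints at [-1.223, 0.332, -0.065, 1.46, 0.022, 1.35, -0.088], TCP at [0.226, 0.583, 0.223] pointing down, gripper open.
Joint ranges: [-2.6, 2.6], [-0.5, 2.12], [-1.47, 1.34], [0.16, 2.42], [-1.27, 4.41], [0.06, 2.06], [-2.6, 2.6]. Speed limits (rad/s): [2.22, 2.22, 2.79, 2.79, 3.14, 3.14, 3.14].

INTERFACE

Orientations are given as a unit quaternion [x, y, z, w].
In Python, from bench import * gives the robot as it stands.
- The arm moves only by the tool play_rows, never from a script. Its argument "increments" is text: rows parted by semicolons, each of 7 numbers parted by spaces: the turn, a rotation vector about the tool's x, y, z in rad, then the shift along the tool's x, y, z in m, then the opening, from 0 (shut) to 1 (fully open). A call has 1 to 8 rows; each row is the pose to reach, as a shift and turn from the pose commanded when the call began, along the tool's axes at that moment; what a row does not reach only later rows make up. A row lasts 1/10 s, in which the tool goes at most 50 mm and 8.59 degrees, less where a joint would pass 70% of its speed; a pose out of reach is approached as far as the arm can. A call with a gripper value outside its range is refused whole. The fingers move at their own pace and stop on an object; "grip_force" is the grip in N (left out, the last holds). Time passes only in rows, so rows that repeat a pose let the fingers close. It gives the time, the measured TCP pose, the force, the opening and the grip force at its end, in the units of the state.
- read_state(): the state, without advancing time (a new reading comes with each control period).
- camera(name): name is "side" or "top"; returns a dict with "color" (480x640x3 uint8, red, green, blue), "fx", "fy", "cx", "cy" (pixels), "k1" (the pictures are not rectified: a ray, as slopes to the right and down, at radius r is drawn at 1 + k1 r^2 times it, then the intrinsics apply), "camera_from_world" (4x4, takes a point from world to camera coordinates). Camera axes: x right, y down, z forward; pixel columns grow to the right and rows downward; lengths in m; the calibration is good to about 2 mm. A picture is of the moment at which its call begins. There is no depth.
- close_job(): hands the job in; it is judged then, once.
The state is a dict: "time": time; "joint_positions": joint angles; "joint_vel": joint speeds; "joint_torque": joint torques, N m; "ee_pos": TCP position; "eef_rot": TCP orientation; "ft_force": force on the tool from outside, world axes, zero at the start; "torque": the same for the moment, N m; "width": finger opening in m; "grip_force": force on a finger pad.
Only numpy, scipy, OpenCV 4.12 (cv2) and the standard library are available. Lean on these libraries where they do the work, as an engineer would, in place of code of your own. Each camera call takes 0.05 s, during which the arm holds its last target. There are 200 camera calls.

TASK

First slide the tray's stop fully back, away from the fixed end wall. Then lay every wedge of pressed tea on the tray floor between the side lips in one close row starting at the fixed end wall, the first with its straight side flat against that wall and the rest alternately head to tail (narrow end beside wide end), so that straight sides meet straight sides, slants meet slants and each pair makes a full rectangle (an odd one comes last), bands upward. Finish by sliding the stop up until it touches the row and holds it snug with no gaps, and do not disturb the teapot, cup, jar and timer.

Things in the scene. Friction and masses are not known exactly. Their poses are not given: they have to be found in the camera images.
- tray: fixed light-wood tray, 78 x 264 mm: floor 6 mm thick, channel along y, x -33 to +33 mm, between side lips whose tops are 6 mm above the floor (12 above the ledge, 6 thick). Fixed end wall at -y, 40 mm high above the ledge; sliding stop at +y. Origin at ledge level on the centre line; z up. A wedge on the floor has its origin 6 mm above the tray's
- tray_end (a point): foot of the fixed end wall's inner face, on the tray's centre line and floor; axes as the tray's, +y points along the channel to the stop; at (0, -120, 6) mm in the tray frame
- tray_lip (a point): top of the side lip on the tray's +x side, half way along: (36, 0, 12) mm in the tray frame
- stop (a joint): position of the sliding stop in m: 0 = fully back, away from the end wall; grows as it slides to the end wall (tray -y), to 0.135. Free channel between wall and stop = 0.232 minus this. Slides against about 2 N of friction and stays where left
- stop_face (a point): face of the stop that looks at the end wall, its foot on the centre line; axes as the tray's. The stop is a board 64 mm wide, 12 mm thick behind this face, its top 40 mm above the ledge, level with the tops of wedges in the tray
- stop_grip (a point): point on the axis of the dark-wood grip block on top of the stop: 36 mm (tray x) by 16 mm (tray y) by 36 mm high, foot 40 mm and top 76 mm above the ledge (this point is 60 mm above it)
- wedge1: tea wedge in white paper, a right trapezium (may be absent): 60 mm long (x), 34 high, brown band on top, 85 g. Parallel end faces: narrow end x = -30, y -17 to +7 (24 wide); wide end x = +30, y -17 to +27 (44 wide). Straight side: plane y = -17, square to the ends; slanted side from y = +7 (narrow end) to +27 (wide end). Origin on the underside midway between the ends; z up
- wedge2: tea wedge in white paper, a right trapezium (may be absent): 60 mm long (x), 34 high, brown band on top, 85 g. Parallel end faces: narrow end x = -30, y -17 to +7 (24 wide); wide end x = +30, y -17 to +27 (44 wide). Straight side: plane y = -17, square to the ends; slanted side from y = +7 (narrow end) to +27 (wide end). Origin on the underside midway between the ends; z up
- wedge3: tea wedge in white paper, a right trapezium (may be absent): 60 mm long (x), 34 high, brown band on top, 85 g. Parallel end faces: narrow end x = -30, y -17 to +7 (24 wide); wide end x = +30, y -17 to +27 (44 wide). Straight side: plane y = -17, square to the ends; slanted side from y = +7 (narrow end) to +27 (wide end). Origin on the underside midway between the ends; z up
- wedge4: tea wedge in white paper, a right trapezium (may be absent): 60 mm long (x), 34 high, brown band on top, 85 g. Parallel end faces: narrow end x = -30, y -17 to +7 (24 wide); wide end x = +30, y -17 to +27 (44 wide). Straight side: plane y = -17, square to the ends; slanted side from y = +7 (narrow end) to +27 (wide end). Origin on the underside midway between the ends; z up
- wedge5: tea wedge in white paper, a right trapezium (may be absent): 60 mm long (x), 34 high, brown band on top, 85 g. Parallel end faces: narrow end x = -30, y -17 to +7 (24 wide); wide end x = +30, y -17 to +27 (44 wide). Straight side: plane y = -17, square to the ends; slanted side from y = +7 (narrow end) to +27 (wide end). Origin on the underside midway between the ends; z up
- wedge6: tea wedge in white paper, a right trapezium (may be absent): 60 mm long (x), 34 high, brown band on top, 85 g. Parallel end faces: narrow end x = -30, y -17 to +7 (24 wide); wide end x = +30, y -17 to +27 (44 wide). Straight side: plane y = -17, square to the ends; slanted side from y = +7 (narrow end) to +27 (wide end). Origin on the underside midway between the ends; z up
- teapot: bystander: blue-glazed teapot with a clip-on lid, about 130 mm wide and 120 mm high plus spout and handle; origin under its centre
- teacup: bystander: white porcelain cup, 76 mm across, 60 mm high; origin under its centre
- jar: bystander: small glass jar with a steel cap, 68 mm across, 90 mm high; origin under its centre
- timer: bystander: flat round kitchen timer, 68 mm across, 42 mm high; origin under its centre
Not all that is in view belongs to the job. Leave any black, orange or turquoise look-alike of the wedge5 alone.

How it is judged:
By the outcome, as a careful person would: the job done as asked, in the order asked, and still so for the second after the job is handed in, with the robot touching nothing.
Of wedge1, wedge2, wedge3, wedge4, wedge5, wedge6 only 4 to 5 are there at a start; the rules pass over those that are not, and their reading is None.
At some moment in a run one of wedge1, wedge2, wedge3, wedge4, wedge5, wedge6 may be knocked a few centimetres aside while the robot is not near it.
It also fails if it takes over 210 s, if anything falls off the work surface, if the arm or the gripper's body presses on something with over 40 N, if the wrist force passes 120 N, or if a joint passes its speed limit or range.

## Working session

There is one attempt and no reset: what is moved stays moved. The work goes in short steps, Python scripts to look and compute and a tool call to move; the robot and the scene stay as the last step left them, time stands still between calls to the robot, and variables do not carry over. Pictures are saved under pics/ and viewed, at most 14 in all, crops included, and the job is handed in when it is done.

Besides the shell and the picture viewer there is one more tool, called as name(argument=value, ...), one argument or row to a line, values as JSON. play_rows: Moves the arm, as the interface text tells. Its arguments: {"type":"object","properties":{"increments":{"type":"string"},"grip_force":{"type":"number"}},"required":["increments"]}

```bash
mkdir -p pics; ls
python3 - <<'E'
from bench import *
import cv2
for n in("top","side"):
    c=camera(n); cv2.imwrite(f"pics/{n}0.png",c["color"][:,:,::-1]); print({k:v for k,v in c.items() if k!="color"})
print(read_state())
E
```

```text
pics
{'fx': 612.9734989148211, 'fy': 612.9734989148211, 'cx': 317.2288219945603, 'cy': 247.8151192313927, 'k1': -0.19501921316727375, 'camera_from_world': array([[-1.21241310e-03, -9.99934084e-01, -1.14174550e-02,
         1.68927223e-02],
       [-9.85025911e-01,  3.16257751e-03, -1.72377357e-01,
         5.03661157e-01],
       [ 1.72402103e-01,  1.10374965e-02, -9.84964816e-01,
         1.65172976e+00],
       [ 0.00000000e+00,  0.00000000e+00,  0.00000000e+00,
         1.00000000e+00]])}
{'fx': 542.7338181537272, 'fy': 542.7338181537272, 'cx': 325.5453920371358, 'cy': 232.09468963516883, 'k1': -0.01432587933942885, 'camera_from_world': array([[-0.97721281,  0.211988  ,  0.01077986,  0.48141352],
       [ 0.11126721,  0.55484057, -0.8244826 , -0.00456621],
       [-0.18076152, -0.80449551, -0.56578463,  1.4859144 ],
       [ 0.        ,  0.        ,  0.        ,  1.        ]])}
{'time': 0.1, 'joint_positions': array([-1.22258369,  0.33284277, -0.06473369,  1.46082932,  0.0216085 ,
        1.34990747, -0.0884681 ]), 'joint_vel': array([ 0.00100125, -0.00051372,  0.00014021, -0.00412298,  0.00158529,
        0.0022886 ,  0.00079479]), 'joint_torque': array([ 1.05293839e-03, -6.24548650e+01,  2.44168210e-02, -3.90718067e+01,
       -6.15201378e-02,  3.65349068e-02,  4.97922838e-05]), 'ee_pos': array([0.22634694, 0.5822099 , 0.22182567]), 'eef_rot': array([ 1.84304468e-01,  9.82868987e-01, -6.38823059e-04, -9.22530108e-05]), 'ft_force': array([ 0.00501878, -0.66220822,  1.35373515]), 'torque': array([0.01166569, 0.01134404, 0.06356269]), 'grip_force': 0.0, 'width': 0.0868913130494341}
```

View pics/top0.png

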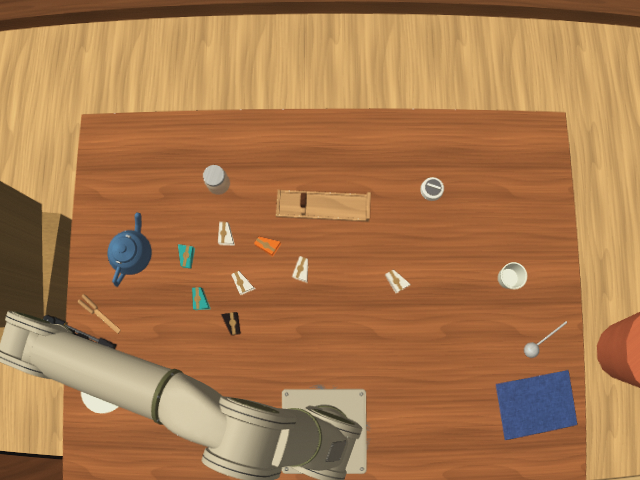

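View pics/side0.png

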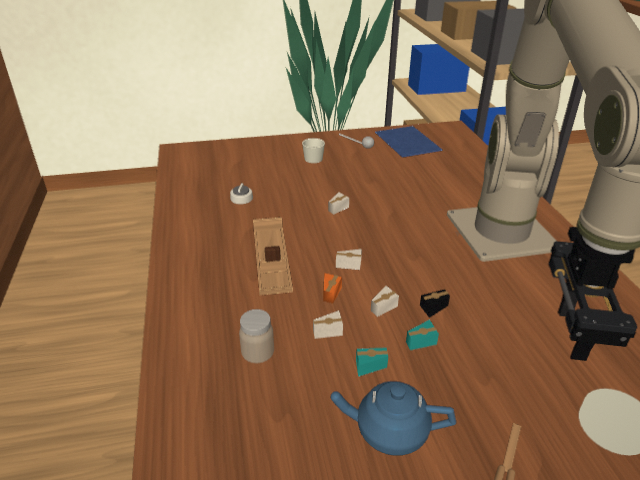

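Run:
```python
import cv2,numpy as np
a=cv2.imread("pics/top0.png"); b=cv2.imread("pics/side0.png")
t=cv2.resize(a[180:300,210:420],None,fx=3.8,fy=3.8,interpolation=cv2.INTER_CUBIC)
cv2.imwrite("pics/c1.png",t)
s=cv2.resize(b[185:350,240:440],None,fx=3.6,fy=3.6,interpolation=cv2.INTER_CUBIC)
cv2.imwrite("pics/c2.png",s)
```

```text
(no output)
```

View pics/c1.png

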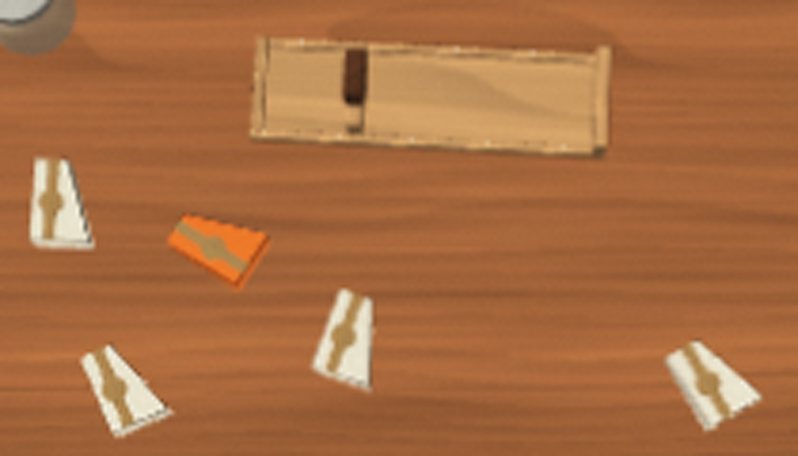

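View pics/c2.png

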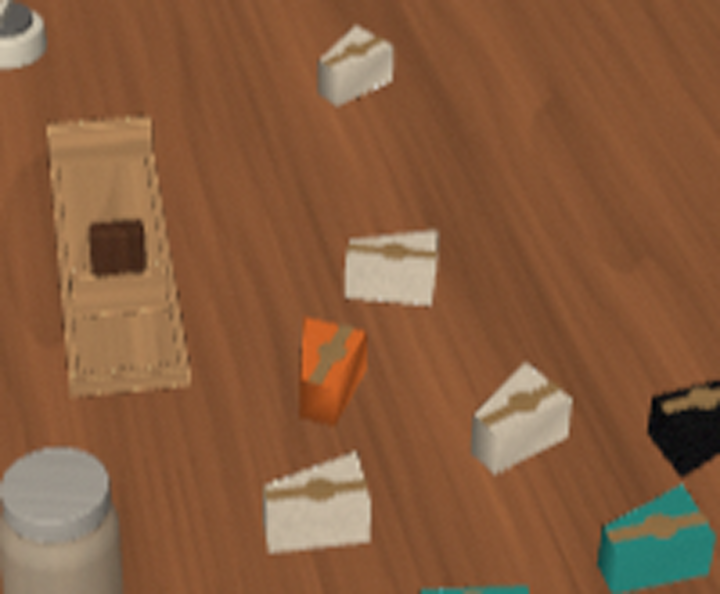

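```bash
cat > h.py <<'E'
from bench import *
import cv2,numpy as np
from scipy.optimize import minimize
from scipy.spatial.transform import Rotation as R
def proj(c,P):
    P=np.atleast_2d(P); M=c["camera_from_world"]; q=P@M[:3,:3].T+M[:3,3]; s=q[:,:2]/q[:,2:]
    s=s*(1+c["k1"]*(s**2).sum(1,keepdims=True)); return s*[c["fx"],c["fy"]]+[c["cx"],c["cy"]]
def ray(c,uv,z):
    r=minimize(lambda p:((proj(c,[p[0],p[1],z])[0]-uv)**2).sum(),[.6,0.],method="Nelder-Mead",options=dict(xatol=1e-6,fatol=1e-8)); return r.x
def rot(y): return np.array([[np.cos(y),-np.sin(y)],[np.sin(y),np.cos(y)]])
W=np.array([[-.03,-.017],[.03,-.017],[.03,.027],[-.03,.007]])
W3=np.array([[x,y,z] for x,y in W for z in(0,.034)])
T3=np.array([[x,y,z] for x in(-.039,.039) for y,zz in((-.132,(0,.04)),(-.12,(.04,)),(.132,(0,.012))) for z in zz])
def hullfit(cams,masks,V,p0,z0=0):
    obs=[cv2.convexHull(np.argwhere(m)[:,::-1].astype(np.float32)).reshape(-1,2) for m in masks]
    def poly(c,p):
        Q=V.copy(); Q[:,:2]=V[:,:2]@rot(p[2]).T+p[:2]; Q[:,2]+=z0
        return cv2.convexHull(proj(c,Q).astype(np.float32)).reshape(-1,2)
    S=[m.sum() for m in masks]
    def area_i(o,q): return cv2.intersectConvexConvex(o,q)[0]
    # pixel centres hull shrinks by half a pixel: dilate obs
    obs=[cv2.convexHull(np.concatenate([o+np.array(d) for d in((.5,.5),(.5,-.5),(-.5,.5),(-.5,-.5))]).astype(np.float32)).reshape(-1,2) for o in obs]
    def cost(p):
        p=[p[0],p[1],p[2]]; t=0
        for c,o in zip(cams,obs):
            q=poly(c,p); i=area_i(o,q); t+=1-i/(cv2.contourArea(o)+cv2.contourArea(q)-i)
        return t/len(cams)
    best=None
    for y in (p0[2] if np.ndim(p0[2]) else [p0[2]]):
        x0=np.array([p0[0],p0[1],y]); 
        for _ in range(2):
            r=minimize(cost,x0,method="Nelder-Mead",options=dict(initial_simplex=x0+np.vstack([np.zeros(3),np.diag([.01,.01,.2])]),xatol=1e-5,fatol=1e-6)); x0=r.x
        if best is None or r.fun<best.fun: best=r
    return best.x,best.fun
def white(img):
    hsv=cv2.cvtColor(img,cv2.COLOR_RGB2HSV); return ((hsv[...,1]<75)&(hsv[...,2]>85)).astype(np.uint8)
def blob(c,xy,z=.02,rad=22):
    m=white(c["color"]); u=proj(c,[xy[0],xy[1],z])[0]; k=np.zeros_like(m); cv2.circle(k,tuple(int(round(v)) for v in u),rad,1,-1)
    m&=k; m2=cv2.morphologyEx(m,cv2.MORPH_CLOSE,np.ones((5,5)))
    n,l,s,_=cv2.connectedComponentsWithStats(m2); 
    if n<2: return m*0
    return ((l==1+np.argmax(s[1:,4]))&(m>0))
def find(top,xmin=.3):
    """white blobs in the top view -> rough xy"""
    m=cv2.morphologyEx(white(top["color"]),cv2.MORPH_CLOSE,np.ones((5,5))); n,l,s,ce=cv2.connectedComponentsWithStats(m); out=[]
    for i in range(1,n):
        if 120<s[i,4]<500 and max(s[i,2:4])<36: out.append((*ray(top,ce[i],.03),s[i,4]))
    return out
def wedges():
    t,s=camera("top"),camera("side"); res=[]
    for x,y,a in find(t):
        if not(.2<x<.9): continue
        ms=[blob(t,(x,y)),blob(s,(x,y),rad=30)]
        if min(m.sum() for m in ms)<60: res.append((x,y,None,a)); continue
        p,f=hullfit([t,s],ms,W3,(x,y,np.arange(0,6.3,.785))); res.append((p,round(f,3)))
    return res
def rows(x,y,z,yaw):
    """tool y axis at world angle yaw (rad), tool down"""
    st=read_state(); R0=R.from_quat(st["eef_rot"])
    ty=np.array([np.cos(yaw),np.sin(yaw),0]); tz=np.array([0,0,-1.]); tx=np.cross(ty,tz)
    R1=R.from_matrix(np.c_[tx,ty,tz]); d=R0.inv().apply(np.array([x,y,z])-st["ee_pos"])
    return np.round(np.r_[(R0.inv()*R1).as_rotvec(),d],4)
E
python3 - <<'E'
from h import *
np.set_printoptions(precision=4,suppress=True)
for w in wedges(): print(w)
t,s=camera("top"),camera("side")
# tray mask: light wood
ms=[]
for c in(t,s):
    hsv=cv2.cvtColor(c["color"],cv2.COLOR_RGB2HSV); 
    u=proj(c,[.72,0,.0])[0]; m=((hsv[...,2]>165)&(hsv[...,0]>10)&(hsv[...,1]>60)).astype(np.uint8)
    m=cv2.morphologyEx(m,cv2.MORPH_OPEN,np.ones((2,2)))
    m2=cv2.morphologyEx(m,cv2.MORPH_CLOSE,np.ones((5,5)))
    n,l,st,ce=cv2.connectedComponentsWithStats(m2); 
    tgt=(323,205) if c is t else (271,255)
    i=min((j for j in range(1,n) if st[j,4]>500),key=lambda j:np.hypot(*(ce[j]-tgt))); print(st[i],ce[i]); ms.append((l==i)&(m>0))
x0=ray(t,(323,205),.01); print(x0)
for sel in([0,1],[0],[1]): print(hullfit([[t,s][i] for i in sel],[ms[i] for i in sel],T3,(x0[0],x0[1],0.)))
# grip block
for c,tg in((t,(303,202)),(s,(272,254))):
    hsv=cv2.cvtColor(c["color"],cv2.COLOR_RGB2HSV); m=(hsv[...,2]<90).astype(np.uint8); n,l,st,ce=cv2.connectedComponentsWithStats(m)
    i=min(range(1,n),key=lambda j:np.hypot(*(ce[j]-tg))); print("grip",st[i],ce[i],ray(c,ce[i],.062))
E
```

```text
(array([0.7148, 0.3122, 1.9382]), np.float64(0.427))
(array([ 0.6834, -0.3087,  3.4475]), np.float64(0.256))
(array([0.5516, 0.2787, 3.1276]), np.float64(0.068))
(array([0.45  , 0.0615, 2.7866]), np.float64(0.084))
(array([0.4119, 0.2296, 3.554 ]), np.float64(0.075))
(array([ 0.4153, -0.2021,  3.6512]), np.float64(0.096))
[     0     15    640    465 138051] [343.6743 165.5532]
[   0  187  156  140 8511] [ 97.6512 254.1484]
[ 0.6339 -0.0005]
(array([0.106 , 0.146 , 2.8126]), np.float64(0.9942827751598564))
(array([0.106 , 0.146 , 2.8126]), np.float64(0.9885655503197128))
(array([ 0.6339, -0.0005,  0.    ]), np.float64(1.0))
grip [301 194   5  13  53] [303.3019 200.8679] [0.633  0.0541]
grip [265 246  15  16 202] [272.0693 253.3366] [0.6366 0.0633]
```

```bash
cat >> h.py <<'E'
def traymask(c):
    o=np.array([[.635+x,y,0.02] for x in(-.06,.075) for y in(-.15,.15)]); k=np.zeros(c["color"].shape[:2],np.uint8)
    cv2.fillConvexPoly(k,cv2.convexHull(proj(c,o).astype(np.int32)),1)
    b=c["color"][...,2]; th,_=cv2.threshold(b[k>0].reshape(-1,1),0,255,cv2.THRESH_OTSU)
    m=((b>th)&(k>0)).astype(np.uint8); m2=cv2.morphologyEx(m,cv2.MORPH_CLOSE,np.ones((5,5)))
    n,l,s,_=cv2.connectedComponentsWithStats(m2); return (l==1+np.argmax(s[1:,4]))&(m>0),th
def gripmask(c):
    u=proj(c,[.635,.05,.06])[0]; m=(c["color"].max(2)<95).astype(np.uint8); n,l,st,ce=cv2.connectedComponentsWithStats(m)
    ii=[j for j in range(1,n) if st[j,4]>25]; i=min(ii,key=lambda j:np.hypot(*(ce[j]-u))); return l==i
G3=np.array([[x,y,z] for x in(-.018,.018) for y in(-.008,.008) for z in(.04,.076)])
E
python3 - <<'E'
from h import *
np.set_printoptions(precision=4,suppress=True)
t,s=camera("top"),camera("side"); ms=[]
for c in(t,s): m,th=traymask(c); print(th,m.sum(),np.argwhere(m).min(0),np.argwhere(m).max(0)); ms.append(m)
for sel in([0,1],[0],[1]): p,f=hullfit([[t,s][i] for i in sel],[ms[i] for i in sel],T3,(.635,0,0.)); print(p,f)
g=[gripmask(t),gripmask(s)]
for sel in([0,1],[0],[1]): print("grip",hullfit([[t,s][i] for i in sel],[g[i] for i in sel],G3,(.635,.06,0.)))
p,f=hullfit([t,s],ms,T3,(.635,0,0.))
o=[]
for c in(t,s):
    im=cv2.resize(c["color"],None,fx=4,fy=4,interpolation=cv2.INTER_CUBIC)
    Q=T3.copy();Q[:,:2]=T3[:,:2]@rot(p[2]).T+p[:2]
    F=np.array([[-.033,-.12,.006],[.033,-.12,.006],[.033,.12,.006],[-.033,.12,.006]]);F[:,:2]=F[:,:2]@rot(p[2]).T+p[:2]
    for P,col in((cv2.convexHull(proj(c,Q).astype(np.float32)).reshape(-1,2),(0,0,255)),(proj(c,F),(0,255,0))):
        cv2.polylines(im,[np.int32(P*4+1.5)],True,col,1)
    u=(proj(c,[.635,0,0])[0]*4).astype(int); o.append(im[u[1]-190:u[1]+190,u[0]-200:u[0]+200])
cv2.imwrite("pics/ov.png",np.hstack(o)[:,:,::-1])
E
```

```text
76.0 2293 [190 276] [219 370]
65.0 1979 [217 253] [292 292]
[ 0.6336 -0.0009 -0.0554] 0.048225459860243736
[ 0.6351  0.0007 -0.0668] 0.042954663833335904
[ 0.6326 -0.0033 -0.0503] 0.036987718944100356
grip (array([ 0.6359,  0.0565, -0.0137]), np.float64(0.2114132751533639))
grip (array([0.6331, 0.0546, 0.0861]), np.float64(0.2799072104252097))
grip (array([ 0.636 ,  0.0574, -0.1166]), np.float64(0.09544286685562653))
```

View pics/ov.png

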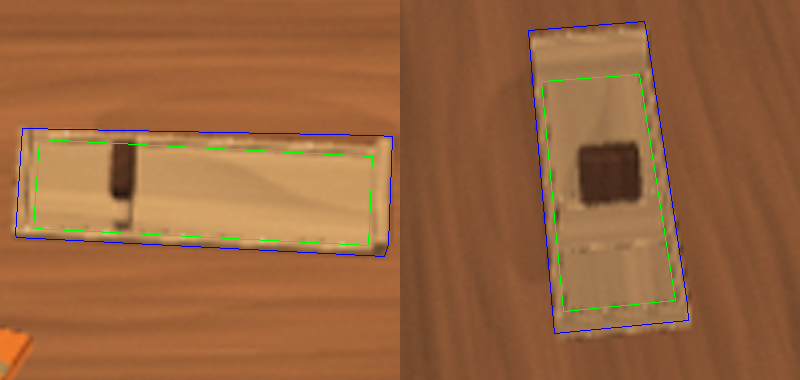

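Run:
```python
from h import *
print(rows(.637,.058,.15,1.513))
```

```text
[-2.000e-04 -0.000e+00 -3.130e-01 -5.727e-01 -3.400e-01  7.250e-02]
```

play_rows(
  increments="0 0 -0.313 -0.573 -0.34 0.02 1;0 0 -0.313 -0.573 -0.34 0.02 1;0 0 -0.313 -0.573 -0.34 0.02 1;0 0 -0.313 -0.573 -0.34 0.02 1;0 0 -0.313 -0.573 -0.34 0.02 1;0 0 -0.313 -0.573 -0.34 0.02 1;0 0 -0.313 -0.573 -0.34 0.02 1;0 0 -0.313 -0.573 -0.34 0.02 1",
  grip_force=20,
)

```text
time: 1.2
ee_pos: [0.4731, 0.2673, 0.2109]
eef_rot: [0.029, 1.0, 0.0, 0.0]
ft_force: [0.8, 0.9, -1.4]
width: 0.0871
grip_force: 0.0
```

Run:
```python
from h import *
print(rows(.637,.058,.12,1.513),read_state()["joint_positions"])
```

```text
[ 7.000e-04  6.000e-04  1.000e-04 -1.756e-01 -1.995e-01  9.090e-02] [-0.72912917  0.15545002  0.14568939  1.70492345 -0.02364082  1.28202191
  0.93461928]
```

play_rows(
  increments="0 0 0 -0.1756 -0.1995 0.091 1;0 0 0 -0.1756 -0.1995 0.091 1;0 0 0 -0.1756 -0.1995 0.091 1;0 0 0 -0.1756 -0.1995 0.091 1;0 0 0 -0.1756 -0.1995 0.091 1;0 0 0 -0.1756 -0.1995 0.091 1;0 0 0 -0.1756 -0.1995 0.091 1;0 0 0 -0.1756 -0.1995 0.091 1",
)

```text
time: 2.0
ee_pos: [0.6358, 0.0592, 0.1191]
eef_rot: [0.03, 1.0, -0.0, -0.0]
ft_force: [-0.6, -0.1, 1.0]
width: 0.0873
grip_force: 0.0
```

Run:
```python
from h import *
print(rows(.637,.058,.05,1.513))
c=camera("top");u=proj(c,[.637,.058,.07])[0].astype(int)
s=camera("side");v=proj(s,[.637,.058,.07])[0].astype(int)
cv2.imwrite("pics/a1.png",np.hstack([cv2.resize(i["color"][w[1]-45:w[1]+45,w[0]-60:w[0]+60],None,fx=3.3,fy=3.3,interpolation=2) for i,w in((c,u),(s,v))])[:,:,::-1])
```

```text
[-0.0001 -0.0008 -0.0013 -0.0013 -0.0011  0.0691]
```

View pics/a1.png

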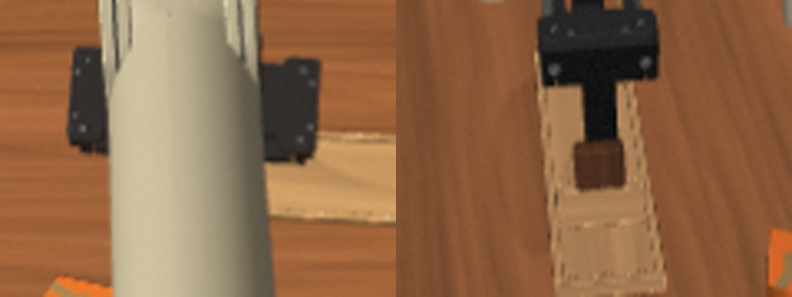

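play_rows(
  increments="0 0 0 -0.0013 -0.0011 0.035 1;0 0 0 -0.0013 -0.0011 0.069 1;0 0 0 -0.0013 -0.0011 0.069 1;0 0 0 -0.0013 -0.0011 0.069 0;0 0 0 -0.0013 -0.0011 0.069 0;0 0 0 -0.0013 -0.0011 0.069 0;0 0 0 -0.0013 -0.0011 0.069 0;0 0 0 -0.0013 -0.0011 0.069 0",
)

```text
time: 2.9
ee_pos: [0.6375, 0.0586, 0.0514]
eef_rot: [0.029, 1.0, 0.0, 0.001]
ft_force: [-0.3, -0.5, -0.8]
width: 0.055
grip_force: 0.0
```

Run:
```python
from h import *
s=read_state();print(s["ee_pos"],s["width"],s["ft_force"],s["grip_force"])
```

```text
[0.63748762 0.0586106  0.05136645] 0.05496194063638394 [-0.27272521 -0.47123619 -0.76188176] 0.0
```

play_rows(
  increments="0 0 0 0 0 0 0;0 0 0 0 0 0 0;0 0 0 0 0 0 0;0 0 0 0 0 0 0;0 0 0 0 0 0 0;0 0 0 0 0 0 0;0 0 0 0 0 0 0;0 0 0 0 0 0 0",
)

```text
time: 3.7
ee_pos: [0.6371, 0.0582, 0.0505]
eef_rot: [0.029, 1.0, -0.0, -0.0]
ft_force: [-0.4, -2.6, 0.5]
width: 0.0162
grip_force: 20.0
```

play_rows(
  increments="0 0 0 0 0.015 0 0;0 0 0 0 0.03 0 0;0 0 0 0 0.045 0 0;0 0 0 0 0.052 0 0;0 0 0 0 0.056 0 0;0 0 0 0 0.058 0 0;0 0 0 0 0.058 0 0",
)

```text
time: 4.4
ee_pos: [0.6403, 0.116, 0.0505]
eef_rot: [0.029, 1.0, -0.0, -0.0]
ft_force: [-1.5, -1.6, 0.0]
width: 0.0157
grip_force: 20.0
```

play_rows(
  increments="0 0 0 0 0.001 0 0;0 0 0 0 0.002 0 0;0 0 0 0 0.003 0 0;0 0 0 0 0.004 0 0",
)

```text
time: 4.8
ee_pos: [0.6403, 0.1162, 0.0505]
eef_rot: [0.03, 1.0, -0.002, -0.001]
ft_force: [-4.6, -12.9, 4.6]
width: 0.0159
grip_force: 20.0
```

play_rows(
  increments="0 0 0 0 -0.004 0 0.6;0 0 0 0 -0.004 0 0.6;0 0 0 0 -0.004 0 0.6;0 0 0 0 -0.004 0 0.6;0 0 0 0 -0.004 0 0.6;0 0 0 0 -0.004 -0.04 0.6;0 0 0 0 -0.004 -0.04 0.6;0 0 0 0 -0.004 -0.04 0.6",
)

```text
time: 5.6
ee_pos: [0.6412, 0.1169, 0.0917]
eef_rot: [0.029, 1.0, 0.001, 0.001]
ft_force: [-0.4, -1.1, -0.6]
width: 0.0522
grip_force: 0.0
```

Run:
```python
from h import *
print(rows(.6403,.1155,.09,-.0565),read_state()["joint_positions"],read_state()["width"])
for w in wedges(): print(w)
```

```text
[ 2.5000e-03  8.0000e-04  1.5697e+00  8.0000e-04 -1.4000e-03  1.7000e-03] [-0.45425065  0.49025613  0.27180394  1.55034901 -0.14154953  1.11796432
  1.36203083] 0.05217602021127779
(array([0.71473315, 0.3120939 , 1.93973721]), np.float64(0.428))
(array([ 0.67992997, -0.3159369 ,  6.7884743 ]), np.float64(0.517))
(array([0.55164369, 0.27884805, 3.13291995]), np.float64(0.068))
(array([ 0.41529992, -0.20214138,  3.65115695]), np.float64(0.102))
```

play_rows(
  increments="0 0 1.57 0.001 -0.0015 0 0.6;0 0 1.57 0.001 -0.0015 0 0.6;0 0 1.57 0.001 -0.0015 0 0.6;0 0 1.57 0.001 -0.0015 0 0.6;0 0 1.57 0.001 -0.0015 0 0.6;0 0 1.57 0.001 -0.0015 0 0.6;0 0 1.57 0.001 -0.0015 0 0.6;0 0 1.57 0.001 -0.0015 0 0.6",
)

```text
time: 6.5
ee_pos: [0.6387, 0.115, 0.0894]
eef_rot: [0.591, 0.807, -0.001, -0.001]
ft_force: [-0.3, -0.0, 0.2]
width: 0.0523
grip_force: 0.0
```

Run:
```python
from h import *
print(rows(.6403,.1155,.05,-.0565))
```

```text
[-1.700e-03  3.000e-04  3.634e-01  0.000e+00  1.700e-03  3.940e-02]
```

play_rows(
  increments="0 0 0.363 0 0.0017 0 0.6;0 0 0.363 0 0.0017 0 0.6;0 0 0.363 0 0.0017 0 0.6;0 0 0.363 0 0.0017 0.039 0.6;0 0 0.363 0 0.0017 0.039 0.3;0 0 0.363 0 0.0017 0.039 0.3;0 0 0.363 0 0.0017 0.039 0.3;0 0 0.363 0 0.0017 0.039 0.3",
  grip_force=10,
)

```text
time: 7.3
ee_pos: [0.6389, 0.1155, 0.0518]
eef_rot: [0.725, 0.689, -0.002, -0.002]
ft_force: [-9.4, -1.4, 0.1]
width: 0.036
grip_force: 10.0
```

play_rows(
  increments="0 0 0 0 0 0 0;0 0 0 0 0 0 0;0 0 0 0 0 0 0",
)

```text
time: 7.6
ee_pos: [0.639, 0.1155, 0.0518]
eef_rot: [0.725, 0.689, -0.002, -0.002]
ft_force: [-9.4, -0.7, 0.0]
width: 0.0363
grip_force: 10.0
```

Run:
```python
from h import *
s=read_state(); print(s["ee_pos"],s["ft_force"],s["torque"],s["width"],s["grip_force"],2*np.arctan2(s["eef_rot"][0],s["eef_rot"][1]))
```

```text
[0.63895697 0.11549175 0.05184669] [-9.42847302e+00 -7.42597706e-01  5.79991173e-03] [-0.17882639  2.12672299 -0.06986022] 0.03633617852932457 9.990450617065108 1.6207190734077246
```

play_rows(
  increments="0 0 0 0 -0.001 0 0.3;0 0 0 0 -0.002 0 0.3;0 0 0 0 -0.002 0 0.3",
)

```text
time: 7.9
ee_pos: [0.6389, 0.1155, 0.0519]
eef_rot: [0.725, 0.689, -0.0, -0.0]
ft_force: [-2.4, -0.7, -4.2]
width: 0.0358
grip_force: 10.0
```

Run:
```python
from h import *
s=read_state(); print(s["ee_pos"],s["ft_force"],s["torque"],s["width"],s["grip_force"],2*np.arctan2(s["eef_rot"][0],s["eef_rot"][1]))
```

```text
[0.63885165 0.11548764 0.05192738] [-2.38794134 -0.6906188  -4.16204532] [-0.2342242   0.61264685 -0.06323841] 0.03576264321174107 9.995088176219724 1.6209259105662257
```

play_rows(
  increments="0 0 0 0 0 0 0.7;0 0 0 0 0 0 0.7;0 0 0 0 0 0 0.7;0 0 0 0 0 -0.05 1;0 0 0 0 0 -0.1 1;0 0 0 0 0 -0.1 1",
)

```text
time: 8.5
ee_pos: [0.643, 0.1156, 0.1595]
eef_rot: [0.725, 0.689, 0.005, 0.003]
ft_force: [0.7, -0.1, -0.2]
width: 0.0757
grip_force: 0.0
```

```bash
cat >> h.py <<'E'
TR=(.6326,-.0016,-.054)
def traypt(x,y): return np.array(TR[:2])+rot(TR[2])@[x,y]
def gp(w,off=-.003): return np.array(w[:2])+rot(w[2])@[0,off]
def slot(k):
    """row slot k=0.. -> grip point xy in world (on wedge x=0, y=-.003)"""
    a=-.120+.068*(k//2)
    return traypt(0,a+.017-.003) if k%2==0 else traypt(0,a+.068-.017+.003)
E
python3 - <<'E'
from h import *
s=read_state(); print(s["joint_positions"],s["ee_pos"])
for k in range(5): print(k,slot(k))
D=(.4153,-.2021,3.651); g=gp(D); print(g, rows(*g,.15,D[2]-2*np.pi))
E
```

```text
[-0.69394109  0.47214814  0.60813158  1.50190129 -0.27965248  1.24310446
 -0.10049854] [0.64299134 0.11563983 0.15954251]
0 [ 0.62687878 -0.10744549]
1 [ 0.62903773 -0.0675038 ]
2 [ 0.630549   -0.03954461]
3 [6.32707948e-01 3.97084709e-04]
4 [0.63421921 0.02835627]
[ 0.41383702 -0.1994809 ] [-7.0000e-04 -1.5700e-02  2.5816e+00 -3.2630e-01 -2.1300e-01  6.0000e-03]
```

play_rows(
  increments="0 0 2.58 -0.326 -0.213 0.006 1;0 0 2.58 -0.326 -0.213 0.006 1;0 0 2.58 -0.326 -0.213 0.006 1;0 0 2.58 -0.326 -0.213 0.006 1;0 0 2.58 -0.326 -0.213 0.006 1;0 0 2.58 -0.326 -0.213 0.006 1;0 0 2.58 -0.326 -0.213 0.006 1;0 0 2.58 -0.326 -0.213 0.006 1",
)

```text
time: 9.3
ee_pos: [0.4084, -0.2015, 0.1458]
eef_rot: [0.988, 0.156, 0.001, -0.0]
ft_force: [0.6, 0.1, -0.0]
width: 0.0871
grip_force: 0.0
```

Run:
```python
from h import *
s=read_state(); print(s["joint_positions"],s["ee_pos"])
for w in wedges(): print(w)
D=(.4153,-.2021,3.651); g=gp(D); print(g, rows(*g,.08,D[2]-2*np.pi))
```

```text
[-0.64214278 -0.03717532  1.00742282  2.0295071   0.03295258  1.13116546
 -0.90705919] [ 0.40843133 -0.20152007  0.14576474]
(array([0.71500789, 0.31214884, 1.93033494]), np.float64(0.424))
(array([ 0.68340495, -0.30872151,  3.44753767]), np.float64(0.256))
(array([0.55159447, 0.27872356, 3.12763161]), np.float64(0.068))
(array([0.44997074, 0.0614729 , 2.78650289]), np.float64(0.083))
(array([0.41191755, 0.22958529, 3.55403313]), np.float64(0.075))
[ 0.41383702 -0.1994809 ] [-2.5000e-03 -9.0000e-04  1.3697e+00  7.3000e-03 -1.8000e-03  6.5900e-02]
```

play_rows(
  increments="0 0 1.37 0.0073 -0.0018 0.03 1;0 0 1.37 0.0073 -0.0018 0.03 1;0 0 1.37 0.0073 -0.0018 0.03 1;0 0 1.37 0.0073 -0.0018 0.03 1;0 0 1.37 0.0073 -0.0018 0.03 1;0 0 1.37 0.0073 -0.0018 0.03 1;0 0 1.37 0.0073 -0.0018 0.03 1;0 0 1.37 0.0073 -0.0018 0.03 1",
)

```text
time: 10.2
ee_pos: [0.4171, -0.195, 0.1159]
eef_rot: [0.904, -0.428, 0.001, -0.0]
ft_force: [-0.1, 0.2, -0.1]
width: 0.0871
grip_force: 0.0
```

Run:
```python
from h import *
s=read_state(); print(s["joint_positions"],s["ee_pos"])
D=(.4153,-.2021,3.651); g=gp(D); print(g, rows(*g,.01,D[2]-2*np.pi))
```

```text
[-0.70442105  0.06241937  1.09459578  2.05350528 -0.06427212  1.059259
 -2.03393958] [ 0.41711375 -0.19499751  0.11592327]
[ 0.41383702 -0.1994809 ] [-0.0011 -0.0006  0.1774  0.0013  0.0055  0.1059]
```

play_rows(
  increments="0 0 0.177 0.0013 0.0055 0.03 1;0 0 0.177 0.0013 0.0055 0.05 1;0 0 0.177 0.0013 0.0055 0.08 1;0 0 0.177 0.0013 0.0055 0.106 1;0 0 0.177 0.0013 0.0055 0.106 1;0 0 0.177 0.0013 0.0055 0.106 0.3;0 0 0.177 0.0013 0.0055 0.106 0.3;0 0 0.177 0.0013 0.0055 0.106 0.3",
  grip_force=15,
)

```text
time: 11.0
ee_pos: [0.414, -0.1998, 0.0108]
eef_rot: [0.864, -0.504, 0.001, -0.001]
ft_force: [-0.2, -0.4, 1.0]
width: 0.0705
grip_force: 0.0
```

play_rows(
  increments="0 0 0 0 0 0 0.3;0 0 0 0 0 0 0.3;0 0 0 0 0 0 0.3",
)

```text
time: 11.3
ee_pos: [0.4136, -0.1997, 0.0102]
eef_rot: [0.864, -0.504, 0.0, -0.001]
ft_force: [-0.8, 1.3, 8.2]
width: 0.0598
grip_force: 15.0
```

Run:
```python
from h import *
s=read_state(); print(s["joint_positions"],s["ee_pos"],s["width"],s["ft_force"],s["torque"])
```

```text
[-0.52257238  0.34409489  0.98624309  2.13862222 -0.38705098  0.84519002
 -1.92720192] [ 0.41357318 -0.19965241  0.01024635] 0.059805368511513954 [-0.75557696  1.332958    8.24821897] [0.35351342 0.45115827 0.02119282]
```

play_rows(
  increments="0 0 0 0 0 -0.03 0.3;0 0 0 0 0 -0.06 0.3;0 0 0 0 0 -0.09 0.3;0 0 0 0 0 -0.09 0.3",
)

```text
time: 11.7
ee_pos: [0.4149, -0.2005, 0.1025]
eef_rot: [0.864, -0.504, 0.002, -0.002]
ft_force: [0.8, 0.6, -1.6]
width: 0.0599
grip_force: 15.0
```

Run:
```python
from h import *
s=read_state(); print(s["width"],s["ee_pos"])
p=slot(0)+rot(TR[2])@[0,.005]; print(p,rows(*p,.10,TR[2]))
```

```text
0.05991647350368469 [ 0.41488473 -0.20045246  0.10246623]
[ 0.62714865 -0.10245278] [ 4.0000e-04 -7.6000e-03 -2.5733e+00  1.9100e-02 -2.3300e-01  3.7000e-03]
```

play_rows(
  increments="0 0 -2.573 0.019 -0.233 0 0.3;0 0 -2.573 0.019 -0.233 0 0.3;0 0 -2.573 0.019 -0.233 0 0.3;0 0 -2.573 0.019 -0.233 0 0.3;0 0 -2.573 0.019 -0.233 0 0.3;0 0 -2.573 0.019 -0.233 0 0.3;0 0 -2.573 0.019 -0.233 0 0.3;0 0 -2.573 0.019 -0.233 0 0.3",
)

```text
time: 12.5
ee_pos: [0.6248, -0.1016, 0.0982]
eef_rot: [0.997, 0.075, -0.001, -0.0]
ft_force: [0.5, -0.5, -1.0]
width: 0.0599
grip_force: 15.0
```

Run:
```python
from h import *
p=slot(0)+rot(TR[2])@[0,.005]; print(read_state()["ee_pos"],rows(*p,.09,TR[2]))
```

```text
[ 0.62475132 -0.10159225  0.09817061] [-1.5000e-03  1.0000e-03 -1.3665e+00  2.3000e-03  1.2000e-03  8.2000e-03]
```

play_rows(
  increments="0 0 -1.3665 0.0023 0.0012 0 0.3;0 0 -1.3665 0.0023 0.0012 0 0.3;0 0 -1.3665 0.0023 0.0012 0 0.3;0 0 -1.3665 0.0023 0.0012 0 0.3;0 0 -1.3665 0.0023 0.0012 0 0.3;0 0 -1.3665 0.0023 0.0012 0 0.3;0 0 -1.3665 0.0023 0.0012 0 0.3;0 0 -1.3665 0.0023 0.0012 0 0.3",
)

```text
time: 13.3
ee_pos: [0.627, -0.1023, 0.0983]
eef_rot: [0.781, 0.625, -0.0, -0.001]
ft_force: [0.3, 0.4, 0.2]
width: 0.0602
grip_force: 15.0
```

Run:
```python
from h import *
p=slot(0)+rot(TR[2])@[0,.005]; print(read_state()["ee_pos"],rows(*p,.0165,TR[2]))
```

```text
[ 0.62703285 -0.10229352  0.09830023] [-0.0016 -0.0007 -0.1666 -0.0002  0.0003  0.0818]
```

play_rows(
  increments="0 0 -0.1666 0 0 0 0.3;0 0 -0.1666 0 0 0.03 0.3;0 0 -0.1666 0 0 0.05 0.3;0 0 -0.1666 0 0 0.07 0.3;0 0 -0.1666 0 0 0.078 0.3;0 0 -0.1666 0 0 0.081 0.3;0 0 -0.1666 0 0 0.081 0.3",
)

```text
time: 14.0
ee_pos: [0.6276, -0.1025, 0.0185]
eef_rot: [0.728, 0.685, 0.0, -0.0]
ft_force: [0.7, 0.2, -1.2]
width: 0.0599
grip_force: 15.0
```

Run:
```python
from h import *
s=read_state(); print(s["ee_pos"],s["ft_force"],s["torque"],s["width"]); p=slot(0)
print(rows(*p,.0165,TR[2]))
```

```text
[ 0.62757454 -0.10254724  0.01852672] [ 0.7071789   0.24711258 -1.20618256] [-0.05318543  0.03503127 -0.01589917] 0.05988777074335632
[-0.0002 -0.0002 -0.0064 -0.0049 -0.0004  0.002 ]
```

play_rows(
  increments="0 0 0 0 0 0.0015 0.3;0 0 0 -0.002 0 0.002 0.3;0 0 0 -0.003 0 0.002 0.3;0 0 0 -0.004 0 0.002 0.3;0 0 0 -0.005 0 0.002 0.3;0 0 0 -0.006 0 0.002 0.3;0 0 0 -0.006 0 0.002 0.3",
)

```text
time: 14.7
ee_pos: [0.6274, -0.1075, 0.0167]
eef_rot: [0.728, 0.686, 0.0, -0.0]
ft_force: [-0.2, 3.0, 1.0]
width: 0.0599
grip_force: 15.0
```

Run:
```python
from h import *
s=read_state(); print(s["ee_pos"],s["ft_force"],s["torque"],s["width"]); p=slot(0)
print(rows(*p,.0165,TR[2]))
```

```text
[ 0.62738163 -0.10752711  0.01670418] [-0.16570456  2.96308874  0.95142877] [0.80616176 0.0736726  0.10337654] 0.059926967201503686
[ 0.0001 -0.0012 -0.0055  0.0001 -0.0005  0.0002]
```

play_rows(
  increments="0 0 0 -0.0015 0 0.0007 0.3;0 0 0 -0.0025 0 0.0007 0.3;0 0 0 -0.0005 0 0.0005 0.3;0 0 0 -0.0005 0 0.0005 0.9;0 0 0 -0.0005 0 0.0005 0.9;0 0 0 -0.0005 0 0.0005 0.9;0 0 0 0 0 -0.04 0.9;0 0 0 0 0 -0.09 1",
)

```text
time: 15.5
ee_pos: [0.6254, -0.1088, 0.1053]
eef_rot: [0.728, 0.685, -0.002, -0.002]
ft_force: [1.3, 0.5, 0.7]
width: 0.0809
grip_force: 0.0
```

Run:
```python
from h import *
A=(.5516,.2787,3.1276); g=gp(A); print(g, rows(*g,.10,A[2]-np.pi),read_state()["joint_positions"])
```

```text
[0.55164198 0.28169971] [-0.005   0.0005 -0.0471  0.3853 -0.0974  0.0056] [-0.22076691  0.46223167  0.42003632  1.5873913  -0.20026788  1.13991137
  0.18392622]
```

play_rows(
  increments="0 0 -0.047 0.3853 -0.0974 0 1;0 0 -0.047 0.3853 -0.0974 0 1;0 0 -0.047 0.3853 -0.0974 0 1;0 0 -0.047 0.3853 -0.0974 0 1;0 0 -0.047 0.3853 -0.0974 0 1;0 0 -0.047 0.3853 -0.0974 0 1;0 0 -0.047 0.3853 -0.0974 0 1;0 0 -0.047 0.3853 -0.0974 0 1",
)

```text
time: 16.3
ee_pos: [0.5527, 0.2837, 0.1067]
eef_rot: [0.712, 0.702, 0.0, 0.0]
ft_force: [0.5, 0.7, -0.5]
width: 0.0872
grip_force: 0.0
```

Run:
```python
from h import *
A=(.5516,.2787,3.1276); g=gp(A); print(g, rows(*g,.01,A[2]-np.pi),read_state()["joint_positions"])
print(wedges())
t,s=camera("top"),camera("side"); o=traypt(0,-.06)
ims=[]
for c in(t,s):
    u=proj(c,[*o,.04])[0].astype(int); ims.append(cv2.resize(c["color"][u[1]-45:u[1]+45,u[0]-60:u[0]+60],None,fx=3.3,fy=3.3,interpolation=2))
cv2.imwrite("pics/a2.png",np.hstack(ims)[:,:,::-1])
```

```text
[0.55164198 0.28169971] [ 0.0004 -0.0001  0.0003 -0.002  -0.0011  0.0967] [-0.75688124  0.41294832  0.26550864  1.62312223 -0.1171195   1.12074291
 -0.4754144 ]
[(array([ 0.68340816, -0.30853439,  3.42546268]), np.float64(0.253)), (array([ 0.62835596, -0.10589982,  6.24124999]), np.float64(0.104)), (array([0.45070605, 0.06107687, 2.78721199]), np.float64(0.459))]
```

View pics/a2.png

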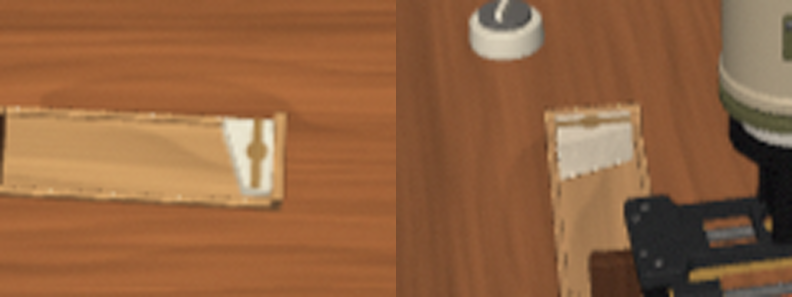

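play_rows(
  increments="0 0 0 -0.002 -0.0011 0.04 1;0 0 0 -0.002 -0.0011 0.08 1;0 0 0 -0.002 -0.0011 0.097 1;0 0 0 -0.002 -0.0011 0.097 1;0 0 0 -0.002 -0.0011 0.097 0.3;0 0 0 -0.002 -0.0011 0.097 0.3;0 0 0 -0.002 -0.0011 0.097 0.3;0 0 0 -0.002 -0.0011 0.097 0.3",
)

```text
time: 17.3
ee_pos: [0.5527, 0.2802, 0.0107]
eef_rot: [0.712, 0.702, 0.001, 0.0]
ft_force: [-0.0, 0.3, 0.3]
width: 0.0629
grip_force: 0.3
```

play_rows(
  increments="0 0 0 0 0 0 0.3;0 0 0 0 0 0 0.3;0 0 0 0 0 0 0.3;0 0 0 0 0 -0.04 0.3;0 0 0 0 0 -0.09 0.3;0 0 0 0 0 -0.12 0.3;0 0 0 0 0 -0.12 0.3",
)

```text
time: 18.0
ee_pos: [0.5545, 0.2813, 0.1349]
eef_rot: [0.712, 0.702, 0.004, 0.001]
ft_force: [1.4, 0.2, -0.8]
width: 0.0602
grip_force: 15.0
```

Run:
```python
from h import *
s=read_state(); print(s["width"],s["ee_pos"])
p=slot(1)+rot(TR[2])@[0,.006]; print(p,rows(*p,.13,TR[2]))
```

```text
0.06019609085581436 [0.55453935 0.2812545  0.13488927]
[ 0.62936157 -0.06151254] [ 0.0067 -0.0049  0.0405 -0.3417  0.0794  0.0038]
```

play_rows(
  increments="0 0 0.0405 -0.3417 0.0794 0 0.3;0 0 0.0405 -0.3417 0.0794 0 0.3;0 0 0.0405 -0.3417 0.0794 0 0.3;0 0 0.0405 -0.3417 0.0794 0 0.3;0 0 0.0405 -0.3417 0.0794 0 0.3;0 0 0.0405 -0.3417 0.0794 0 0.3;0 0 0.0405 -0.3417 0.0794 0 0.3;0 0 0.0405 -0.3417 0.0794 0 0.3",
)

```text
time: 18.8
ee_pos: [0.6263, -0.0725, 0.129]
eef_rot: [0.729, 0.684, -0.002, 0.002]
ft_force: [-0.9, -0.5, -0.4]
width: 0.0599
grip_force: 15.0
```

Run:
```python
from h import *
p=slot(1)+rot(TR[2])@[0,.006]; print(p,rows(*p,.0185,TR[2]),read_state()["ee_pos"])
```

```text
[ 0.62936157 -0.06151254] [-0.0002  0.0047 -0.0103  0.0117  0.0023  0.1104] [ 0.6263355  -0.0725073   0.12898117]
```

play_rows(
  increments="0 0 0 0 0 0 0.3;0 0 0 0 0 0 0.3",
)

```text
time: 19.0
ee_pos: [0.6266, -0.0612, 0.1288]
eef_rot: [0.725, 0.688, -0.0, -0.001]
ft_force: [0.1, 1.6, -1.4]
width: 0.0601
grip_force: 15.0
```

Run:
```python
from h import *
p=slot(1)+rot(TR[2])@[0,.006]; print(p,rows(*p,.0185,TR[2]),read_state()["ee_pos"])
```

```text
[ 0.62936157 -0.06151254] [-0.0012 -0.0008  0.0016 -0.0002  0.0029  0.1103] [ 0.62657198 -0.0612182   0.12877113]
```

play_rows(
  increments="0 0 0.0016 0 0.0029 0.03 0.3;0 0 0.0016 0 0.0029 0.06 0.3;0 0 0.0016 0 0.0029 0.08 0.3;0 0 0.0016 0 0.0029 0.1 0.3;0 0 0.0016 0 0.0029 0.107 0.3;0 0 0.0016 0 0.0029 0.11 0.3;0 0 0.0016 0 0.0029 0.111 0.3;0 0 0.0016 0 0.0029 0.112 0.3",
)

```text
time: 19.8
ee_pos: [0.6305, -0.0626, 0.0186]
eef_rot: [0.726, 0.687, 0.001, 0.0]
ft_force: [0.6, -0.1, -0.4]
width: 0.06
grip_force: 15.0
```

Run:
```python
from h import *
s=read_state(); print(s["ee_pos"],s["ft_force"],s["torque"],s["width"]); p=slot(1)
print(rows(*p,.0165,TR[2]))
```

```text
[ 0.63050771 -0.06262579  0.01857882] [ 0.62723845 -0.09484429 -0.3700321 ] [-0.10427215  0.05073001 -0.01621743] 0.060016934540935124
[ 0.0016 -0.0003 -0.0011 -0.005  -0.0012  0.0021]
```

play_rows(
  increments="0 0 0 -0.001 -0.001 0.0015 0.3;0 0 0 -0.002 -0.001 0.002 0.3;0 0 0 -0.003 -0.001 0.002 0.3;0 0 0 -0.004 -0.001 0.002 0.3;0 0 0 -0.005 -0.001 0.002 0.3;0 0 0 -0.006 -0.001 0.002 0.3;0 0 0 -0.006 -0.001 0.002 0.3",
)

```text
time: 20.5
ee_pos: [0.6293, -0.0684, 0.0165]
eef_rot: [0.726, 0.687, 0.001, 0.0]
ft_force: [1.6, 2.7, 5.9]
width: 0.0595
grip_force: 15.9
```

Run:
```python
from h import *
s=read_state(); print(s["ee_pos"],s["ft_force"],s["torque"],s["width"]); p=slot(1)
print(rows(*p,.0165,TR[2]))
```

```text
[ 0.62933426 -0.06839628  0.01645905] [1.57816486 2.71367712 5.91653448] [0.49778139 0.12672126 0.04571937] 0.05952406201283022
[ 0.0017 -0.0009 -0.0011  0.0009 -0.0003 -0.    ]
```

play_rows(
  increments="0 0 0 0.002 0 0 0.3;0 0 0 0.002 0 0 0.85;0 0 0 0.002 0 0 0.85;0 0 0 0.002 0 0 0.85;0 0 0 0.002 0 0 0.85;0 0 0 0.002 0 -0.04 0.85;0 0 0 0.002 0 -0.08 1;0 0 0 0.002 0 -0.08 1",
)

```text
time: 21.3
ee_pos: [0.6318, -0.0675, 0.1013]
eef_rot: [0.727, 0.687, 0.003, 0.003]
ft_force: [1.5, -0.2, 0.3]
width: 0.0828
grip_force: 0.0
```

Run:
```python
from h import *
B=(.450,.0615,2.787); g=gp(B); print(g, rows(*g,.12,B[2]),read_state()["joint_positions"])
```

```text
[0.45104163 0.06431336] [ 2.6000e-03  1.2100e-02 -2.8429e+00  1.2150e-01 -1.8760e-01 -2.0200e-02] [-0.28590659  0.45733421  0.41733152  1.60273328 -0.20153535  1.11553301
  0.12481661]
```

play_rows(
  increments="0 0 -2.843 0.1215 -0.1876 -0.02 1;0 0 -2.843 0.1215 -0.1876 -0.02 1;0 0 -2.843 0.1215 -0.1876 -0.02 1;0 0 -2.843 0.1215 -0.1876 -0.02 1;0 0 -2.843 0.1215 -0.1876 -0.02 1;0 0 -2.843 0.1215 -0.1876 -0.02 1;0 0 -2.843 0.1215 -0.1876 -0.02 1;0 0 -2.843 0.1215 -0.1876 -0.02 1",
)

```text
time: 22.1
ee_pos: [0.4478, 0.065, 0.1155]
eef_rot: [0.208, 0.978, 0.0, 0.0]
ft_force: [-0.4, -0.1, 0.5]
width: 0.0866
grip_force: 0.0
```

Run:
```python
from h import *
B=(.450,.0615,2.787); g=gp(B); print(g, rows(*g,.1,B[2]),read_state()["joint_positions"],read_state()["ee_pos"])
```

```text
[0.45104163 0.06431336] [ 2.0000e-04  5.0000e-04 -1.6359e+00 -3.2000e-03  7.0000e-04  1.5500e-02] [-0.47550291  0.04032832  0.23637078  2.04164448 -0.0111422   1.06038076
  0.91727196] [0.44781314 0.0650307  0.11554675]
```

play_rows(
  increments="0 0 -1.636 -0.003 0.0007 0 1;0 0 -1.636 -0.003 0.0007 0 1;0 0 -1.636 -0.003 0.0007 0 1;0 0 -1.636 -0.003 0.0007 0 1;0 0 -1.636 -0.003 0.0007 0 1;0 0 -1.636 -0.003 0.0007 0 1;0 0 -1.636 -0.003 0.0007 0 1;0 0 -1.636 -0.003 0.0007 0 1",
)

```text
time: 22.9
ee_pos: [0.4509, 0.0641, 0.1153]
eef_rot: [-0.38, 0.925, 0.0, -0.0]
ft_force: [-0.1, -0.1, -0.6]
width: 0.0869
grip_force: 0.0
```

Run:
```python
from h import *
B=(.450,.0615,2.787); g=gp(B); print(g, rows(*g,.1,B[2]),read_state()["joint_positions"],read_state()["ee_pos"])
```

```text
[0.45104163 0.06431336] [ 2.000e-04 -0.000e+00 -4.365e-01 -2.000e-04 -0.000e+00  1.530e-02] [-0.44333527  0.04868268  0.20759267  2.03342588 -0.01164487  1.06074139
  2.12023396] [0.45087666 0.06414999 0.11530445]
```

play_rows(
  increments="0 0 -0.4365 0 0 0 1;0 0 -0.4365 0 0 0 1;0 0 -0.4365 0 0 0 1;0 0 -0.4365 0 0 0.01 1;0 0 -0.4365 0 0 0.01 1",
)

```text
time: 23.4
ee_pos: [0.4501, 0.064, 0.104]
eef_rot: [-0.567, 0.824, 0.0, -0.001]
ft_force: [-0.2, -0.7, -0.4]
width: 0.0871
grip_force: 0.0
```

Run:
```python
from h import *
B=(.450,.0615,2.787); g=gp(B); print(g, rows(*g,.01,B[2]),read_state()["joint_positions"],read_state()["ee_pos"])
s=camera("side"); u=proj(s,[*g,.05])[0].astype(int)
cv2.imwrite("pics/a3.png",cv2.resize(s["color"][u[1]-60:u[1]+60,u[0]-80:u[0]+80],None,fx=3,fy=3,interpolation=2)[:,:,::-1])
```

```text
[0.45104163 0.06431336] [ 0.0017 -0.0011 -0.0102 -0.0007 -0.0009  0.094 ] [-0.43112334  0.06329616  0.19596741  2.04478362 -0.01434275  1.03682449
  2.54856406] [0.45010987 0.06401736 0.10404524]
```

View pics/a3.png

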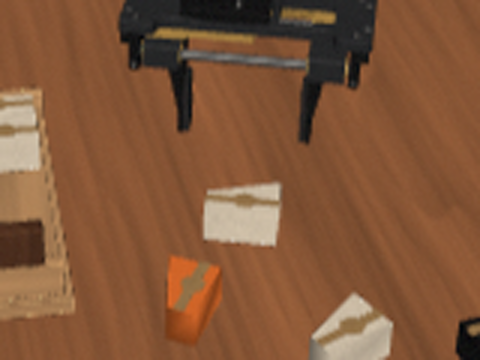

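play_rows(
  increments="0 0 -0.01 -0.0007 -0.0009 0.04 1;0 0 -0.01 -0.0007 -0.0009 0.07 1;0 0 -0.01 -0.0007 -0.0009 0.094 1;0 0 -0.01 -0.0007 -0.0009 0.094 1;0 0 -0.01 -0.0007 -0.0009 0.094 0.3;0 0 -0.01 -0.0007 -0.0009 0.094 0.3;0 0 -0.01 -0.0007 -0.0009 0.094 0.3;0 0 -0.01 -0.0007 -0.0009 0.094 0.3",
)

```text
time: 24.25
ee_pos: [0.4527, 0.0649, 0.0125]
eef_rot: [-0.573, 0.82, -0.0, 0.001]
ft_force: [-0.6, 0.5, -0.5]
width: 0.0627
grip_force: 0.4
```

play_rows(
  increments="0 0 0 0 0 0 0.3;0 0 0 0 0 0 0.3;0 0 0 0 0 0 0.3;0 0 0 0 0 -0.04 0.3;0 0 0 0 0 -0.08 0.3;0 0 0 0 0 -0.09 0.3;0 0 0 0 0 -0.09 0.3",
)

```text
time: 24.95
ee_pos: [0.4532, 0.0649, 0.1031]
eef_rot: [-0.573, 0.82, -0.0, 0.002]
ft_force: [-0.2, -0.6, -2.5]
width: 0.0599
grip_force: 15.0
```

Run:
```python
from h import *
s=read_state(); print(s["width"],s["ee_pos"])
p=slot(2)+rot(TR[2])@[0,.005]; print(p,rows(*p,.1,TR[2]))
```

```text
0.05992207212553106 [0.45324248 0.06493627 0.10310967]
[ 0.63081887 -0.0345519 ] [ 2.800e-03  4.500e-03  2.845e+00  3.240e-02 -2.009e-01  3.600e-03]
```

play_rows(
  increments="0 0 2.845 0.0324 -0.201 0 0.3;0 0 2.845 0.0324 -0.201 0 0.3;0 0 2.845 0.0324 -0.201 0 0.3;0 0 2.845 0.0324 -0.201 0 0.3;0 0 2.845 0.0324 -0.201 0 0.3;0 0 2.845 0.0324 -0.201 0 0.3;0 0 2.845 0.0324 -0.201 0 0.3;0 0 2.845 0.0324 -0.201 0 0.3",
)

```text
time: 25.75
ee_pos: [0.6287, -0.0351, 0.0989]
eef_rot: [-0.007, 1.0, -0.0, -0.002]
ft_force: [-0.6, 0.7, -1.0]
width: 0.0598
grip_force: 15.0
```

Run:
```python
from h import *
p=slot(2)+rot(TR[2])@[0,.005]; print(p,rows(*p,.09,TR[2]),read_state()["ee_pos"])
```

```text
[ 0.63081887 -0.0345519 ] [-3.3000e-03 -2.0000e-03  1.6385e+00 -2.2000e-03  5.0000e-04  8.9000e-03] [ 0.62869439 -0.03511995  0.09891069]
```

play_rows(
  increments="0 0 1.6385 -0.0022 0.0005 0 0.3;0 0 1.6385 -0.0022 0.0005 0 0.3;0 0 1.6385 -0.0022 0.0005 0 0.3;0 0 1.6385 -0.0022 0.0005 0 0.3;0 0 1.6385 -0.0022 0.0005 0 0.3;0 0 1.6385 -0.0022 0.0005 0 0.3;0 0 1.6385 -0.0022 0.0005 0 0.3;0 0 1.6385 -0.0022 0.0005 0 0.3",
)

```text
time: 26.55
ee_pos: [0.6309, -0.0345, 0.0993]
eef_rot: [0.559, 0.829, -0.001, -0.001]
ft_force: [0.0, 0.2, -0.4]
width: 0.0597
grip_force: 15.0
```

Run:
```python
from h import *
p=slot(2)+rot(TR[2])@[0,.005]; print(p,rows(*p,.02,TR[2]),read_state()["ee_pos"])
```

```text
[ 0.63081887 -0.0345519 ] [-3.000e-03  5.000e-04  4.386e-01 -1.000e-04  1.000e-04  7.930e-02] [ 0.63089651 -0.03447697  0.09925314]
```

play_rows(
  increments="0 0 0.4386 0 0 0 0.3;0 0 0.4386 0 0 0 0.3;0 0 0.4386 0 0 0 0.3;0 0 0.4386 0 0 0.02 0.3;0 0 0.4386 0 0 0.05 0.3;0 0 0.4386 0 0 0.07 0.3;0 0 0.4386 0 0 0.0785 0.3;0 0 0.4386 0 0 0.0785 0.3",
)

```text
time: 27.35
ee_pos: [0.6306, -0.0346, 0.021]
eef_rot: [0.724, 0.69, -0.002, -0.001]
ft_force: [-0.1, -0.5, -1.0]
width: 0.0599
grip_force: 15.0
```

Run:
```python
from h import *
s=read_state(); print(s["ee_pos"],s["ft_force"],s["torque"],s["width"]); p=slot(2)
print(rows(*p,.0175,TR[2]))
```

```text
[ 0.63064987 -0.03464294  0.02103149] [-0.12487602 -0.52070223 -1.04717513] [-0.08215525  0.04813974 -0.00592752] 0.059866443306487854
[-0.0032  0.0012  0.0061 -0.0049  0.0001  0.0035]
```

play_rows(
  increments="0 0 0.004 -0.001 0 0.002 0.3;0 0 0.004 -0.002 0 0.003 0.3;0 0 0.004 -0.003 0 0.0035 0.3;0 0 0.004 -0.004 0 0.004 0.3;0 0 0.004 -0.005 0 0.004 0.3;0 0 0.004 -0.006 0 0.004 0.3;0 0 0.004 -0.0065 0 0.004 0.3",
)

```text
time: 28.05
ee_pos: [0.6317, -0.0408, 0.0192]
eef_rot: [0.725, 0.689, 0.0, -0.0]
ft_force: [-0.3, 1.1, -0.5]
width: 0.0603
grip_force: 15.0
```

Run:
```python
from h import *
s=read_state(); print(s["ee_pos"],s["ft_force"],s["torque"],s["width"]); p=slot(2)
print(rows(*p,.0175,TR[2]))
```

```text
[ 0.63171779 -0.04083803  0.01920067] [-0.27974818  1.07810088 -0.47198434] [-0.04179621  0.03430901  0.01809773] 0.06030612376799946
[ 0.0002 -0.0002  0.0024  0.0012 -0.0012  0.0017]
```

play_rows(
  increments="0 0 0 0 0 0.001 0.3;0 0 0 0 0 0.002 0.3;0 0 0 -0.001 0 0.002 0.3;0 0 0 -0.002 0 0.002 0.3;0 0 0 -0.002 0 0.002 0.3",
)

```text
time: 28.55
ee_pos: [0.6322, -0.0415, 0.0184]
eef_rot: [0.725, 0.689, 0.001, -0.0]
ft_force: [-3.0, 4.1, 11.4]
width: 0.0597
grip_force: 15.0
```

Run:
```python
from h import *
s=read_state(); print(s["ee_pos"],s["ft_force"],s["torque"],s["width"])
```

```text
[ 0.63221702 -0.04152742  0.01835417] [-2.95891158  4.08817819 11.37471084] [ 0.80480114  1.05418696 -0.03412026] 0.05967428554232935
```

play_rows(
  increments="0 0 0 0.002 0 -0.001 0.3;0 0 0 0.002 0 -0.001 0.85;0 0 0 0.002 0 -0.001 0.85;0 0 0 0.002 0 -0.001 0.85;0 0 0 0.002 0 -0.001 0.85;0 0 0 0.002 0 -0.04 0.85;0 0 0 0.002 0 -0.09 1;0 0 0 0.002 0 -0.09 1",
)

```text
time: 29.35
ee_pos: [0.6351, -0.0419, 0.1135]
eef_rot: [0.725, 0.688, 0.003, 0.003]
ft_force: [0.8, -0.6, 0.0]
width: 0.0824
grip_force: 0.0
```

Run:
```python
from h import *
C=(.4119,.2296,3.554); g=gp(C); print(g, rows(*g,.11,C[2]-np.pi),read_state()["ee_pos"],read_state()["width"])
```

```text
[0.41069755 0.23234848] [ 0.0094  0.0015 -0.4647  0.2621 -0.2385  0.0015] [ 0.63510833 -0.04189942  0.11354344] 0.08239798052714153
```

play_rows(
  increments="0 0 -0.4647 0.262 -0.2385 0 1;0 0 -0.4647 0.262 -0.2385 0 1;0 0 -0.4647 0.262 -0.2385 0 1;0 0 -0.4647 0.262 -0.2385 0 1;0 0 -0.4647 0.262 -0.2385 0 1;0 0 -0.4647 0.262 -0.2385 0 1;0 0 -0.4647 0.262 -0.2385 0 1;0 0 -0.4647 0.262 -0.2385 0 1",
)

```text
time: 30.15
ee_pos: [0.4031, 0.2381, 0.1071]
eef_rot: [0.544, 0.839, 0.001, -0.001]
ft_force: [-0.0, -1.1, 0.2]
width: 0.0869
grip_force: 0.0
```

play_rows(
  increments="0 0 0 0 0 0 1;0 0 0 0 0 0 1",
)

```text
time: 30.35
ee_pos: [0.4077, 0.2323, 0.1072]
eef_rot: [0.548, 0.837, 0.0, 0.0]
ft_force: [-0.5, -0.9, 0.1]
width: 0.087
grip_force: 0.0
```

Run:
```python
from h import *
C=(.4119,.2296,3.554); g=gp(C); print(g, rows(*g,.01,C[2]-np.pi),read_state()["ee_pos"],read_state()["width"])
for w in wedges(): print(w)
t,s=camera("top"),camera("side"); o=traypt(0,-.06)
ims=[]
for c,o in((t,traypt(0,-.06)),(s,traypt(-.05,.02))):
    u=proj(c,[*o,.04])[0].astype(int); ims.append(cv2.resize(c["color"][u[1]-60:u[1]+80,u[0]-50:u[0]+90],None,fx=2.8,fy=2.8,interpolation=2))
cv2.imwrite("pics/a4.png",np.hstack(ims)[:,:,::-1])
```

```text
[0.41069755 0.23234848] [ 0.0004  0.0001 -0.0006 -0.0011  0.0027  0.0972] [0.40772735 0.23227227 0.10716843] 0.08701255409247942
(array([0.71448869, 0.31200573, 1.95162218]), np.float64(0.424))
(array([ 0.68340495, -0.30872151,  3.44753767]), np.float64(0.256))
```

View pics/a4.png

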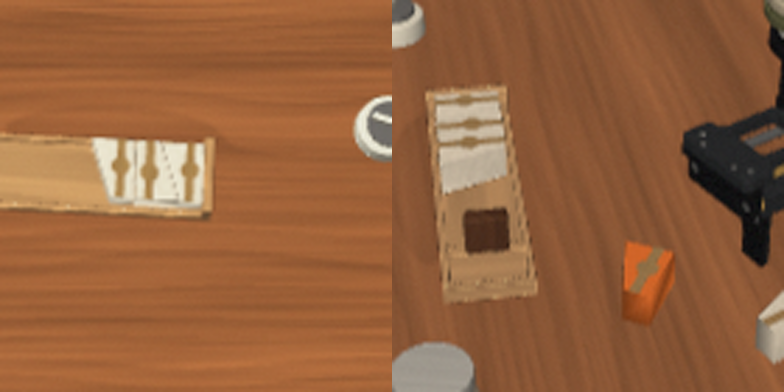

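Run:
```python
from h import *
s=camera("side"); m=blob(s,(.412,.23),rad=30); print(m.sum(),hullfit([s],[m],W3,(.412,.23,3.55)))
```

```text
459 (array([0.41123137, 0.23127313, 3.55044625]), np.float64(0.020439656833512787))
```

play_rows(
  increments="0 0 0 -0.001 0.0027 0.04 1;0 0 0 -0.001 0.0027 0.08 1;0 0 0 -0.001 0.0027 0.097 1;0 0 0 -0.001 0.0027 0.097 1;0 0 0 -0.001 0.0027 0.097 0.3;0 0 0 -0.001 0.0027 0.097 0.3;0 0 0 -0.001 0.0027 0.097 0.3;0 0 0 -0.001 0.0027 0.097 0.3",
)

```text
time: 31.4
ee_pos: [0.4103, 0.2338, 0.0109]
eef_rot: [0.547, 0.837, 0.001, 0.0]
ft_force: [-0.2, 0.7, 0.1]
width: 0.063
grip_force: 0.0
```

play_rows(
  increments="0 0 0 0 0 0 0.3;0 0 0 0 0 0 0.3;0 0 0 0 0 0 0.3;0 0 0 0 0 -0.04 0.3;0 0 0 0 0 -0.08 0.3;0 0 0 0 0 -0.12 0.3;0 0 0 0 0 -0.12 0.3",
)

```text
time: 32.1
ee_pos: [0.4123, 0.235, 0.1349]
eef_rot: [0.547, 0.837, 0.004, 0.001]
ft_force: [1.1, 0.8, -1.2]
width: 0.0598
grip_force: 15.0
```

Run:
```python
from h import *
s=read_state(); print(s["width"],s["ee_pos"])
p=slot(3)+rot(TR[2])@[0,.006]; print(p,rows(*p,.13,TR[2]))
```

```text
0.05975812061679923 [0.41226238 0.23495697 0.1349074 ]
[0.63303179 0.00638834] [ 0.0066 -0.0052  0.4668 -0.298   0.1105  0.0047]
```

play_rows(
  increments="0 0 0.467 -0.298 0.1105 0 0.3;0 0 0.467 -0.298 0.1105 0 0.3;0 0 0.467 -0.298 0.1105 0 0.3;0 0 0.467 -0.298 0.1105 0 0.3;0 0 0.467 -0.298 0.1105 0 0.3;0 0 0.467 -0.298 0.1105 0 0.3;0 0 0.467 -0.298 0.1105 0 0.3;0 0 0.467 -0.298 0.1105 0 0.3",
)

```text
time: 32.9
ee_pos: [0.6314, 0.0008, 0.1288]
eef_rot: [0.727, 0.686, -0.001, 0.001]
ft_force: [-0.5, 0.5, -0.3]
width: 0.0599
grip_force: 15.0
```

play_rows(
  increments="0 0 0 0 0 0 0.3;0 0 0 0 0 0 0.3;0 0 0 0 0 0 0.3",
)

```text
time: 33.2
ee_pos: [0.6302, 0.0062, 0.13]
eef_rot: [0.725, 0.688, 0.0, -0.0]
ft_force: [-0.1, 0.8, -0.6]
width: 0.0602
grip_force: 15.0
```

Run:
```python
from h import *
p=slot(3)+rot(TR[2])@[0,.006]; print(p,rows(*p,.0195,TR[2]),read_state()["ee_pos"])
```

```text
[0.63303179 0.00638834] [-0.0003 -0.0009  0.0019  0.0003  0.0028  0.1105] [0.63021543 0.0061633  0.12997651]
```

play_rows(
  increments="0 0 0.002 0 0.0025 0.03 0.3;0 0 0.002 0 0.0025 0.06 0.3;0 0 0.002 0 0.0025 0.08 0.3;0 0 0.002 0 0.0025 0.1 0.3;0 0 0.002 0 0.0025 0.107 0.3;0 0 0.002 0 0.0025 0.11 0.3;0 0 0.002 0 0.0025 0.111 0.3",
)

```text
time: 33.9
ee_pos: [0.6335, 0.005, 0.0197]
eef_rot: [0.726, 0.687, 0.0, 0.0]
ft_force: [0.1, -0.5, -0.7]
width: 0.0598
grip_force: 15.0
```

Run:
```python
from h import *
s=read_state(); print(s["ee_pos"],s["ft_force"],s["torque"],s["width"]); p=slot(3)
print(rows(*p,.0165,TR[2]))
```

```text
[0.63352796 0.00498797 0.01974881] [ 0.14664012 -0.45485514 -0.66214064] [-0.07408198  0.01153196 -0.00942211] 0.059840398334222916
[ 0.0008 -0.0004 -0.0014 -0.0046 -0.0006  0.0032]
```

play_rows(
  increments="0 0 0 -0.001 0 0.0015 0.3;0 0 0 -0.002 0 0.0025 0.3;0 0 0 -0.003 0 0.003 0.3;0 0 0 -0.004 0 0.003 0.3;0 0 0 -0.005 0 0.003 0.3;0 0 0 -0.006 0 0.003 0.3;0 0 0 -0.007 0 0.003 0.3;0 0 0 -0.007 0 0.003 0.3",
)

```text
time: 34.7
ee_pos: [0.6336, 0.0009, 0.0169]
eef_rot: [0.726, 0.688, 0.002, -0.001]
ft_force: [-1.3, 10.0, 6.7]
width: 0.0597
grip_force: 15.0
```

Run:
```python
from h import *
s=read_state(); print(s["ee_pos"],s["ft_force"],s["torque"],s["width"]); p=slot(3)
print(rows(*p,.0165,TR[2]))
```

```text
[0.63362064 0.00088494 0.01686843] [-1.33919637 10.01668201  6.69112011] [ 2.02318757  0.31934352 -0.24073071] 0.059698651432294414
[ 0.0011 -0.0042  0.0001 -0.0005 -0.0009  0.0004]
```

play_rows(
  increments="0 0 0 0.004 0 -0.001 0.3;0 0 0 0.004 0 -0.001 0.85;0 0 0 0.004 0 -0.001 0.85;0 0 0 0.004 0 -0.001 0.85;0 0 0 0.004 0 -0.001 0.85;0 0 0 0.004 0 -0.04 0.85;0 0 0 0.004 0 -0.09 1;0 0 0 0.004 0 -0.1 1",
)

```text
time: 35.5
ee_pos: [0.6356, 0.0006, 0.1216]
eef_rot: [0.727, 0.687, 0.003, 0.002]
ft_force: [1.6, -0.3, -0.4]
width: 0.0822
grip_force: 0.0
```

Run:
```python
from h import *
print(rows(.6388,.1155,.12,1.517),read_state()["ee_pos"],read_state()["width"])
```

```text
[ 0.0064  0.005  -1.5739  0.1149 -0.0034  0.0017] [6.35645786e-01 6.25959650e-04 1.21580809e-01] 0.08218167508706918
```

play_rows(
  increments="0 0 -1.574 0.115 -0.0034 0 0.7;0 0 -1.574 0.115 -0.0034 0 0.7;0 0 -1.574 0.115 -0.0034 0 0.7;0 0 -1.574 0.115 -0.0034 0 0.7;0 0 -1.574 0.115 -0.0034 0 0.7;0 0 -1.574 0.115 -0.0034 0 0.7;0 0 -1.574 0.115 -0.0034 0 0.7;0 0 -1.574 0.115 -0.0034 0 0.7",
)

```text
time: 36.3
ee_pos: [0.636, 0.1163, 0.1158]
eef_rot: [0.209, 0.978, -0.0, -0.0]
ft_force: [0.0, 0.1, -0.0]
width: 0.0611
grip_force: 0.0
```

Run:
```python
from h import *
print(rows(.6388,.1155,.05,1.517),read_state()["ee_pos"],read_state()["width"])
```

```text
[-1.000e-04 -1.000e-04 -3.671e-01 -2.900e-03  4.000e-04  6.580e-02] [0.63602198 0.11627071 0.11584556] 0.061141299651857835
```

play_rows(
  increments="0 0 -0.367 -0.0029 0.0004 0 0.6;0 0 -0.367 -0.0029 0.0004 0 0.6;0 0 -0.367 -0.0029 0.0004 0 0.6;0 0 -0.367 -0.0029 0.0004 0.03 0.6;0 0 -0.367 -0.0029 0.0004 0.064 0.6;0 0 -0.367 -0.0029 0.0004 0.064 0.6;0 0 -0.367 -0.0029 0.0004 0.064 0;0 0 -0.367 -0.0029 0.0004 0.064 0",
  grip_force=15,
)

```text
time: 37.1
ee_pos: [0.64, 0.1158, 0.054]
eef_rot: [0.03, 1.0, 0.0, 0.001]
ft_force: [-0.1, 0.1, -0.3]
width: 0.0431
grip_force: 0.0
```

play_rows(
  increments="0 0 0 0 0 0 0;0 0 0 0 0 0 0;0 0 0 0 0 0 0;0 0 0 0 0 0 0;0 0 0 0 0 0 0;0 0 0 0 0 0 0",
)

```text
time: 37.7
ee_pos: [0.6391, 0.1159, 0.0526]
eef_rot: [0.03, 1.0, 0.0, 0.0]
ft_force: [-2.3, 0.3, 5.6]
width: 0.016
grip_force: 15.0
```

Run:
```python
from h import *
s=read_state(); print(s["ee_pos"],s["ft_force"],s["width"],s["grip_force"]); p=traypt(0,.022); print(p,rows(*p,s["ee_pos"][2],1.517))
```

```text
[0.63911491 0.1158794  0.05256364] [-2.25819736  0.32173956  5.58943518] 0.015985445352382315 14.997090913821012
[0.63378742 0.02036793] [ 0.0004  0.0006 -0.0058 -0.0004 -0.0957 -0.    ]
```

play_rows(
  increments="0 0 0 0 -0.015 0 0;0 0 0 0 -0.03 0 0;0 0 0 0 -0.045 0 0;0 0 0 0 -0.06 0 0;0 0 0 0 -0.072 0 0;0 0 0 0 -0.082 0 0;0 0 0 0 -0.088 0 0;0 0 0 0 -0.088 0 0",
)

```text
time: 38.5
ee_pos: [0.634, 0.0256, 0.0525]
eef_rot: [0.031, 1.0, -0.001, 0.001]
ft_force: [1.2, -2.1, 6.1]
width: 0.0162
grip_force: 15.0
```

play_rows(
  increments="0 0 0 0 -0.002 0 0;0 0 0 0 -0.004 0 0;0 0 0 0 -0.006 0 0;0 0 0 0 -0.007 0 0;0 0 0 0 -0.008 0 0;0 0 0 0 -0.008 0 0",
)

```text
time: 39.1
ee_pos: [0.6337, 0.0203, 0.0525]
eef_rot: [0.03, 1.0, 0.0, 0.001]
ft_force: [2.5, 2.5, 6.8]
width: 0.0159
grip_force: 15.0
```

play_rows(
  increments="0 0 0 0 -0.001 0 0;0 0 0 0 -0.002 0 0;0 0 0 0 -0.002 0 0",
)

```text
time: 39.4
ee_pos: [0.6337, 0.0197, 0.0526]
eef_rot: [0.029, 1.0, 0.001, 0.001]
ft_force: [1.9, 6.8, 5.8]
width: 0.0159
grip_force: 15.0
```

play_rows(
  increments="0 0 0 0 -0.001 0 0;0 0 0 0 -0.002 0 0;0 0 0 0 -0.002 0 0",
)

```text
time: 39.7
ee_pos: [0.6337, 0.0196, 0.0526]
eef_rot: [0.029, 1.0, 0.002, 0.001]
ft_force: [2.4, 10.7, 5.5]
width: 0.0157
grip_force: 15.0
```

play_rows(
  increments="0 0 0 0 0.003 0 0;0 0 0 0 0.003 0 0.5;0 0 0 0 0.003 0 0.5;0 0 0 0 0.003 0 0.5;0 0 0 0 0.003 0 0.5;0 0 0 0 0.003 -0.03 0.5;0 0 0 0 0.003 -0.08 0.5;0 0 0 0 0.003 -0.12 0.5",
)

```text
time: 40.5
ee_pos: [0.633, 0.0185, 0.1741]
eef_rot: [0.03, 1.0, -0.0, 0.0]
ft_force: [2.3, 0.0, -0.6]
width: 0.0432
grip_force: 0.0
```

play_rows(
  increments="0 0 0 0.1 0.25 -0.03 0.5;0 0 0 0.1 0.25 -0.03 0.5;0 0 0 0.1 0.25 -0.03 0.5;0 0 0 0.1 0.25 -0.03 0.5;0 0 0 0.1 0.25 -0.03 0.5;0 0 0 0.1 0.25 -0.03 0.5;0 0 0 0.1 0.25 -0.03 0.5;0 0 0 0.1 0.25 -0.03 0.5",
)

```text
time: 41.3
ee_pos: [0.5482, 0.2739, 0.2019]
eef_rot: [0.03, 1.0, -0.0, -0.0]
ft_force: [0.0, -0.2, 0.2]
width: 0.0434
grip_force: 0.0
```

Run:
```python
from h import *
t,s=camera("top"),camera("side"); ims=[]
for c,o in((t,traypt(0,0)),(s,traypt(0,0))):
    u=proj(c,[*o,.04])[0].astype(int); ims.append(cv2.resize(c["color"][u[1]-50:u[1]+50,u[0]-50:u[0]+50],None,fx=4,fy=4,interpolation=2))
cv2.imwrite("pics/a5.png",np.hstack(ims)[:,:,::-1]); cv2.imwrite("pics/a6.png",t["color"][:,:,::-1])
```

```text
(no output)
```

View pics/a5.png

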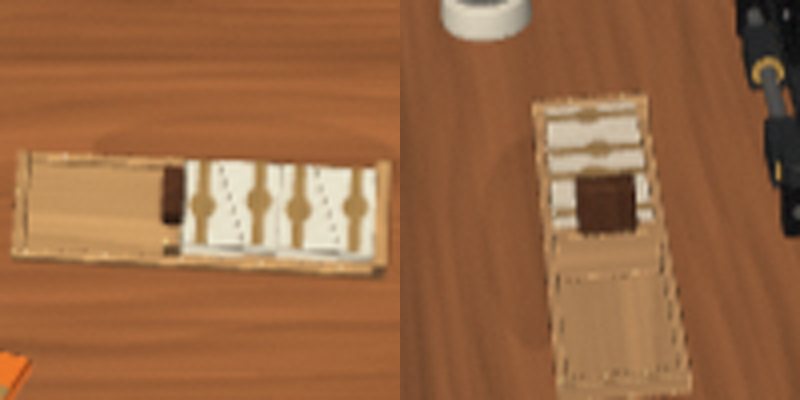

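View pics/a6.png

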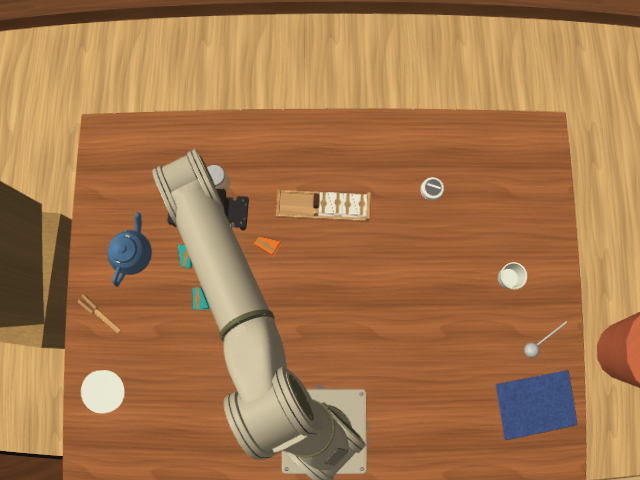

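The pictures show the four wedges in one close, alternating row against the wall. The stop touches them, the bystanders have not moved, and no fifth white wedge is in view.

```bash
python3 -c "
from bench import *
print(close_job())"
```

```text
the job is handed in; nothing more can be done
None
```

I slid the stop fully back and laid the four wedges present (no fifth found) in one alternating row from the end wall, bands up. I then slid the stop up snug against the row and handed the job in at about 41 s with the teapot, cup, jar and timer untouched; no verdict came back.

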